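Open the push-and-turn safety jar on the shop counter

TASK

Open the amber jar on the wooden block: press its orange safety cap down until it bottoms, without forcing it, keep it pressed while you unscrew it anticlockwise from the white mark to the green mark, then lift it off. Set the cap down gently, upright, wholly on the black coaster and let go; do not drop it, and leave the other things on the counter where they are.

Things in the scene. Friction and masses are not known exactly. Their poses are not given: they have to be found in the camera images.
- jar: amber glass jar, 90 mm across, paper label, fixed on a dark square wooden block (130 x 130 x 20 mm) screwed to the counter: it cannot move. Origin under the block's centre, on the counter; z up. Glass shoulder top 102 mm up. A white mark on the shoulder (along the jar's -x axis) shows the closed position, a green mark 60 degrees anticlockwise of it, seen from above, the open one.
- cap: orange ribbed push-and-turn safety cap on the amber jar, 56 mm outside diameter, 35 mm tall, about 40 g. Origin at the centre of its lower rim, z up. Hold it by its sides, fingertips about 3 mm above its rim (TCP 22 mm above), firmly (50 N or more) so that it does not slip. Its lugs and the neck crack if it is forced: more than 40 N between cap and jar, all contacts added up.
- neck (a point): centre of the locked cap's rim, fixed on the jar 123 mm above the counter, 21 mm above the shoulder. A spring in the neck pushes the cap up: 9 N at once, then 0.4 N per mm. Hidden teeth stop the cap turning until it is pressed 2.5 to 11.5 mm, different in every jar; 2 mm deeper is a hard stop, felt as a sharp rise above 11 to 15 N. Press to that stop: 16 to 20 N is right.
- cap_bar (a point): outer end of the white bar on the cap's flat top, 26 mm from the cap's axis along its -x; locked, it points to the jar's white mark (cap and jar axes parallel)
- open_mark (a point): green mark on the glass shoulder, 36 mm from the jar's axis. Kept down, the cap turns anticlockwise seen from above; at 60 degrees its bar points to this mark, and from 53 to 66 degrees the cap lifts straight off. Short of that three hidden lugs hold it down; a hard stop comes at about 67 degrees. Sideways play on the neck 1.5 mm.
- cap_top (a point): centre of the cap's flat top, 35 mm above its rim
- coaster: round flat black coaster lying loose on the counter, 110 mm across, 8 mm thick, 0.4 kg. Origin at the centre of its underside; the cap's rim will stand 8 mm above it. The jar and the coaster swap sides from time to time.
- sweets_jar: clear glass sweets jar with a white cap, 72 mm across, 110 tall; origin at the centre of its underside; leave it alone
- oil_bottle: small amber oil bottle with a black cap, 36 mm across, 95 tall; origin at the centre of its underside; leave it alone
- tin: round steel pastille tin, 52 mm across, 32 tall, standing between the safety jar and the coaster; origin at the centre of its underside; leave it alone
- scoop: spoon-shaped scoop, wooden handle and steel bowl, lying on the counter, about 0.2 m long; origin at its middle; leave it alone
- bowl: orange plastic bowl, 130 mm across, 60 tall; origin at the centre of its underside; leave it alone
- gift_box: blue gift box, 100 x 80 mm, 50 tall; origin at the centre of its underside; leave it alone
- black_cap_jar: amber jar with an ordinary black cap, 80 mm across, 120 tall, loose on the counter: not the one to open; origin at the centre of its underside; leave it alone
Not all that is in view belongs to the job. There is more than one size of the cap; the one meant has the size given above.

How it is judged:
On the way, in this order (a step that is already met when the one before it is completed fails the run):
1. the cap, still on the neck, is turned at least 48 degrees from its locked position (angle between the x axis of cap and the x axis of jar, either way round above 0.84 rad and z of cap in the frame of jar below 0.127 m and horizontal distance between cap and jar below 0.006 m), for 0.1 s.
2. the cap is lifted clear of the neck (z of cap in the frame of jar above 0.151 m), for 0.1 s.
At the end, for the whole second after the job is handed in: the cap is at rest and released on the coaster, upright within 7 degrees (rim down), its centre within 28 mm of the coaster's centre (horizontal distance between cap and coaster below 0.028 m and z of cap in the frame of coaster between 0.005 and 0.011 m and angle between cap's own z axis and vertical below 0.12 rad and linear speed of cap below 0.02 m/s and contact force between the fingers and cap below 0.05 N); the robot touches nothing.
It fails at once if the cap is forced: more than 40 N between the cap and the jar (contact force between cap and jar above 40 N).
It fails at once if the cap is let go away from the jar while more than 15 mm above the coaster's top (contact force between the fingers and cap below 0.01 N and horizontal distance between cap and jar above 0.06 m and z of cap in the frame of coaster above 0.023 m).
It fails at once if another thing on the counter is moved more than 30 mm (distance of any of sweets_jar, oil_bottle, tin, scoop, bowl, gift_box, black_cap_jar from where it was at the start of the episode above 0.03 m).
It also fails if it takes over 70 s, if anything falls off the work surface, if the arm or the gripper's body presses on something with over 40 N, if the wrist force passes 120 N, or if a joint passes its speed limit or range.

ROBOT

A 6-joint arm with a two-finger parallel gripper is mounted at the origin on the work surface. World frame = base frame: x ahead of the robot, y to its left, z up, the work surface at z = 0. Lengths are in m, angles in rad, forces in N, time in s.
With the tool pointing down it reaches from about 0.3 to 0.775 m from the base axis. Payload 14.6 kg.
Tool frame: the origin (TCP) lies between the finger pads, 19 mm behind the fingertips; this is the grasp point; z points along the fingers, y is the line along which they close (so a half turn about z gives the same grasp; the last joint's range is limited). The gripper opens to 94 mm and grips with 3 to 60 N. Pads are 16 mm wide; open, the fingers measure 119 mm over their backs; the gripper's body (75 mm by 177 mm) begins 78 mm behind the grasp point.
Start: joints at [1.051, 0.3, 1.521, -0, 1.321, -0.067], TCP at [0.241, 0.495, 0.224] pointing down, gripper open.
Joint ranges: [-3.03, 3.03], [-0.79, 2.21], [0.23, 2.52], [-1.04, 4.18], [0, 3.07], [-2.55, 2.55]. Speed limits (rad/s): [2.22, 2.22, 2.57, 3.14, 3.14, 3.14].

INTERFACE

Orientations are given as [roll, pitch, yaw] about the fixed x, y, z axes, in that order (R = Rz(yaw) Ry(pitch) Rx(roll)).
In Python, from station import ctrl, cams gives the robot as it stands. The module is installed in compiled form; this text tells all that it offers.
- The arm moves only by the tool arm_command, never from a script. Its argument "plan" is a list that holds one entry, the list of rows, each a list of 7 numbers: the shift along the tool's x, y, z in shares of 800 mm (1.0 is 800 mm), then the turn, a rotation vector about the tool's x, y, z in parts of the range, where 1.0 means pi/2 rad, then the closure, from -1 (fully open) to 1 (shut). A call has 1 to 12 rows; each row is the pose to reach, as a shift and turn from the pose commanded when the call began, along the tool's axes at that moment; what a row does not reach only later rows make up. A row lasts 1/10 s, in which the tool goes at most 50 mm and 8.59 degrees, less where a joint would pass 70% of its speed; a pose out of reach is approached as far as the arm can. A shift or turn number past 1, either way, is cut back to 1. A call with a gripper value outside its range is refused whole. The fingers move at their own pace and stop on an object; "squeeze" is the grip in N (left out, the last holds). Time passes only in rows, so rows that repeat a pose let the fingers close. It gives the time, the measured TCP pose, the force, the opening and the grip force at its end, in the units of the state.
- ctrl.get_obs(): the state, without advancing time (a new reading comes with each control period).
- cams.camera(name): name is "side" or "top" or "wrist"; returns (picture, depth): 480x640x3 uint8, blue, green, red; 480x640 float32, m along the optical axis (not along the pixel's ray), 0 where there is no reading.
- cams.camera_info(name): a dict with "fx", "fy", "cx", "cy" (pixels), "world_to_cam" (4x4, takes a point from world to camera coordinates). Camera axes: x right, y down, z forward; pixel columns grow to the right and rows downward; lengths in m; the calibration is good to about 2 mm. A picture is of the moment at which its call begins: read the wrist's pose just before it. camera_info takes no time and is no camera call; for the wrist camera it gives the pose at the moment of the call.
- ctrl.hand_in(): hands the job in; it is judged then, once.
The state is a dict: "time_s": time; "qpos": joint angles; "joint_vel": joint speeds; "tau": joint torques, N m; "ee_pos": TCP position; "eef_rot": TCP orientation; "force": force on the tool from outside, world axes, zero at the start; "moment": the same for the moment, N m; "grip_width": finger opening in m; "grip_force": force on a finger pad.
Only numpy, scipy, OpenCV 4.12 (cv2) and the standard library are available. Lean on these libraries where they do the work, as an engineer would, in place of code of your own. Each camera call takes 0.05 s, during which the arm holds its last target. There are 200 camera calls.

## Working session

There is one attempt and no reset: what is moved stays moved. The work goes in short steps, Python scripts to look and compute and a tool call to move; the robot and the scene stay as the last step left them, time stands still between calls to the robot, and variables do not carry over. Pictures are saved under pics/ and viewed, at most 10 in all, crops included, and the job is handed in when it is done.

Besides the shell and the picture viewer there is one more tool, called after "Emit:" in YAML: its name, and indented under it one key for each argument. arm_command: Moves the arm, as the interface text tells. Its arguments: {"type":"object","properties":{"plan":{"type":"array"},"squeeze":{"type":"number"}},"required":["plan"]}

```bash
mkdir -p pics && cat > h.py <<'E'
import numpy as np, cv2
from station import ctrl, cams
def snap(n):
    i=cams.camera_info(n); p,d=cams.camera(n); return p,d,i
def pts(d,i):
    v,u=np.mgrid[:d.shape[0],:d.shape[1]]
    c=np.stack([(u-i['cx'])/i['fx']*d,(v-i['cy'])/i['fy']*d,d],-1)
    T=np.linalg.inv(np.array(i['world_to_cam'])); return c@T[:3,:3].T+T[:3,3]
def onplane(uv,i,z):
    T=np.linalg.inv(np.array(i['world_to_cam']));uv=np.atleast_2d(uv).astype(float)
    r=np.c_[(uv[:,0]-i['cx'])/i['fx'],(uv[:,1]-i['cy'])/i['fy'],np.ones(len(uv))]@T[:3,:3].T
    return T[:3,3]+r*((z-T[2,3])/r[:,2])[:,None]
E
python3 - <<'E'
from h import *
print(ctrl.get_obs())
for n in ("top","side"):
    p,d,i=snap(n); cv2.imwrite(f"pics/{n}0.png",p); np.savez(f"{n}0.npz",p=p,d=d,**{k:i[k] for k in i}); print(n,i)
E
```

```text
{'time_s': 0.0, 'qpos': array([ 1.05141009e+00,  3.00506506e-01,  1.52156119e+00, -1.68784034e-06,
        1.32071069e+00, -6.65848538e-02]), 'joint_vel': array([ 8.38399399e-04, -1.39121392e-03, -7.41563122e-04,  2.15456831e-04,
       -4.60883349e-05, -1.39985796e-03]), 'tau': array([-5.02761177e-04, -5.31807625e+01, -3.52742171e+01,  7.07790256e-02,
        2.44326226e-02, -1.45315994e-04]), 'ee_pos': array([0.24049557, 0.49437059, 0.22367531]), 'eef_rot': array([-3.14040944e+00, -7.72620364e-05,  2.68879164e+00]), 'force': array([-0.08997306,  0.17962928,  0.30473104]), 'moment': array([-0.03140057,  0.02131769, -0.01800151]), 'grip_force': 0.0, 'grip_width': 0.09403517858169302}
top {'fx': 518.5633389048144, 'fy': 518.5633389048144, 'cx': 319.38245721135337, 'cy': 251.26194191152553, 'world_to_cam': array([[ 0.02298491, -0.99967318, -0.01119053,  0.02281821],
       [-0.98001173, -0.02031752, -0.19789949,  0.57114595],
       [ 0.19760745,  0.01551555, -0.98015844,  1.31357674],
       [ 0.        ,  0.        ,  0.        ,  1.        ]])}
side {'fx': 567.8280592261976, 'fy': 567.8280592261976, 'cx': 311.33193284930434, 'cy': 241.9625655377546, 'world_to_cam': array([[ 0.95867708, -0.28447074, -0.00382788, -0.52692521],
       [-0.15063209, -0.4961297 , -0.85508204,  0.20982965],
       [ 0.2413467 ,  0.82032415, -0.5184786 ,  1.25064541],
       [ 0.        ,  0.        ,  0.        ,  1.        ]])}
```

View pics/top0.png

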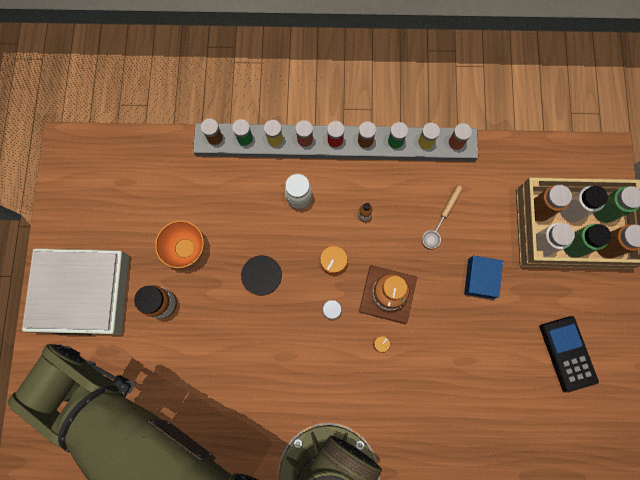

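View pics/side0.png

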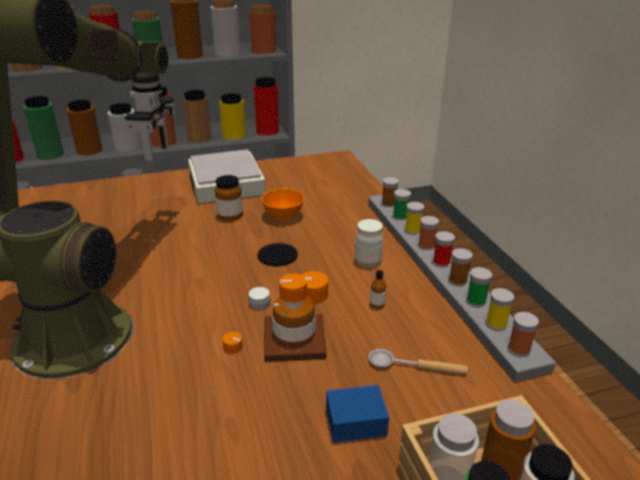

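The top view shows the jar with its orange cap at about (395,288) on a block centred at (389,294). The coaster is at (262,275) and the tin at (332,310). Two decoy caps lie at (334,260) and (382,345). The side view agrees, with the cap at (292,288) and the coaster at (278,255).

```bash
cat > m.py <<'E'
from h import *
def load(n):
    f=np.load(n+"0.npz"); return f['p'],f['d'],{k:f[k] for k in ('fx','fy','cx','cy','world_to_cam')}
for n,capuv,cuv in (("top",(395,288),(262,275)),("side",(292,283),(278,255))):
    p,d,i=load(n); P=pts(d,i); hsv=cv2.cvtColor(p,cv2.COLOR_BGR2HSV)
    v,u=np.mgrid[:480,:640]
    near=lambda c,r:(abs(u-c[0])<r)&(abs(v-c[1])<r)
    z=np.median(P[...,2][near(capuv,4)&(d>0)]); print(n,"cap top z",z)
    m=near(capuv,28)&(abs(P[...,2]-z)<.006)&(d>0)
    pix=np.c_[u[m],v[m]]; c,r=cv2.minEnclosingCircle(P[m][:,:2].astype(np.float32)); print(" depth circle",c,r, P[m].mean(0))
    w=m&(hsv[...,1]<130)&(hsv[...,2]>150); print(" bar px",w.sum(),P[w].mean(0) if w.any() else '')
    if w.sum()>3:
        q=P[w][:,:2]; print("  bar pts far", q[np.argmax(np.hypot(*(q-np.array(c)).T))])
    m=near(cuv,30)&(hsv[...,2]<60)
    n_,l,s,ce=cv2.connectedComponentsWithStats(m.astype(np.uint8)); k=1+np.argmax(s[1:,4]); m=l==k
    zc=np.median(P[m][:,2]); q=onplane(np.c_[u[m],v[m]],i,zc)
    print(" coaster z",zc,"ctr",q.mean(0),"circle",cv2.minEnclosingCircle(q[:,:2].astype(np.float32)))
    # tin, and decoys heights
    for nm,c0 in (("tin",(332,310)),("decoyL",(334,260)),("decoyS",(382,345)),("sweets",(298,185)),("oil",(366,206))) if n=="top" else ():
        print(" ",nm,P[c0[1],c0[0]])
    if n=="top":
        m=near((389,294),34)&(P[...,2]>.012)&(P[...,2]<.028)
        rc=cv2.minAreaRect(P[m][:,:2].astype(np.float32)); print("block",rc)
        cr=cv2.resize(p[250:340,340:440],None,fx=6,fy=6,interpolation=cv2.INTER_CUBIC); cv2.imwrite("pics/c1.png",cr)
E
python3 m.py
```

```text
top cap top z 0.15776012273531248
 depth circle (0.46576133370399475, -0.15022030472755432) 0.02847343683242798 [ 0.46572126 -0.15031469  0.15755544]
 bar px 27 [ 0.45309585 -0.14665376  0.1584689 ]
  bar pts far [ 0.44185791 -0.14296102]
 coaster z 0.008109178364262282 ctr [0.5128023  0.19447542 0.00810918] circle ((0.5123859643936157, 0.1934681236743927), 0.05472297966480255)
  tin [ 0.41867211 -0.00113887  0.03115342]
  decoyL [ 0.5501329  -0.00389261  0.04478411]
  decoyS [ 0.33107561 -0.13331857  0.02392757]
  sweets [0.73411496 0.0941211  0.11253244]
  oil [ 0.68624543 -0.08434877  0.0942192 ]
block ((0.46624645590782166, -0.15038087964057922), (0.13019832968711853, 0.13067126274108887), 77.03097534179688)
side cap top z 0.15977346836247097
 depth circle (0.46524691581726074, -0.15178817510604858) 0.030628660693764687 [ 0.46503328 -0.15420717  0.15915361]
 bar px 23 [ 0.4540985  -0.14932484  0.160561  ]
  bar pts far [ 0.49344582 -0.15315457]
 coaster z 0.00955254869717126 ctr [0.50886104 0.18501912 0.00955255] circle ((0.5092562437057495, 0.1866028755903244), 0.055053312331438065)
```

View pics/c1.png

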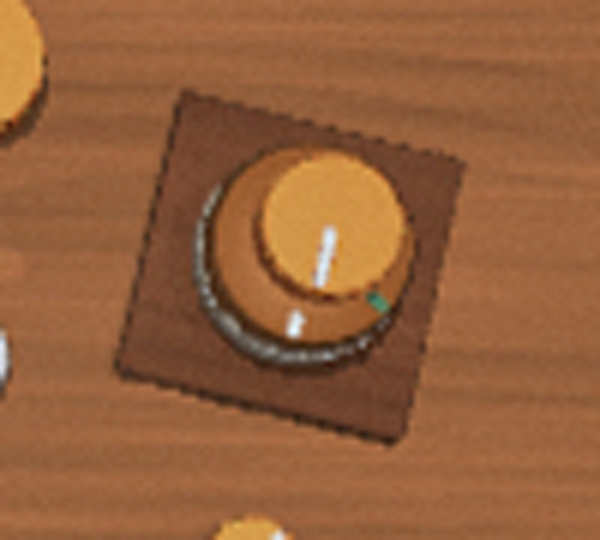

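```bash
cat > go.py <<'E'
import sys
from h import *
from scipy.spatial.transform import Rotation as R
# usage: go.py x y z yaw -> shift mm and turn in tool axes (tool down)
def go(x,y,z,yaw):
    o=ctrl.get_obs(); A=R.from_euler('xyz',o['eef_rot']); B=R.from_euler('xyz',[np.pi,0,yaw])
    return np.round(np.r_[A.inv().apply(np.array([x,y,z])-o['ee_pos'])*1000,(A.inv()*B).as_rotvec()],4)
if __name__=="__main__": print(go(*map(float,sys.argv[1:5])).tolist())
E
python3 go.py 0.466 -0.151 0.27 1.4
```

```text
[-485.0854, -481.7774, -45.7644, -0.0009, 0.0006, 1.2888]
```

The manual's scale: shifts go in shares of 800 mm and turns go in shares of pi/2 rad. Converting my numbers, -485 mm / 800 = -0.6063, -482 mm / 800 = -0.6025, 1.289 rad / 1.5708 = 0.8206.

Emit:
arm_command:
  plan:
    - [[-0.6063,-0.6025,-0.0575,0,0,0.8206,-1],[-0.6063,-0.6025,-0.0575,0,0,0.8206,-1],[-0.6063,-0.6025,-0.0575,0,0,0.8206,-1],[-0.6063,-0.6025,-0.0575,0,0,0.8206,-1],[-0.6063,-0.6025,-0.0575,0,0,0.8206,-1],[-0.6063,-0.6025,-0.0575,0,0,0.8206,-1],[-0.6063,-0.6025,-0.0575,0,0,0.8206,-1],[-0.6063,-0.6025,-0.0575,0,0,0.8206,-1],[-0.6063,-0.6025,-0.0575,0,0,0.8206,-1],[-0.6063,-0.6025,-0.0575,0,0,0.8206,-1],[-0.6063,-0.6025,-0.0575,0,0,0.8206,-1],[-0.6063,-0.6025,-0.0575,0,0,0.8206,-1]]

```text
time_s: 1.3
ee_pos: [0.4379, -0.0729, 0.2646]
eef_rot: [3.141, -0.0, 1.399]
force: [1.6, 1.6, 0.2]
grip_width: 0.0939
grip_force: 0.0
```

```bash
python3 go.py 0.466 -0.151 0.27 1.4
```

```text
[-72.2089, 40.987, -5.3505, 0.0001, -0.0001, -0.0005]
```

Emit:
arm_command:
  plan:
    - [[-0.09,0.0513,-0.0063,0,0,0,-1],[-0.09,0.0513,-0.0063,0,0,0,-1],[-0.09,0.0513,-0.0063,0,0,0,-1],[-0.09,0.0513,-0.0063,0,0,0,-1],[-0.09,0.0513,-0.0063,0,0,0,-1],[-0.09,0.0513,-0.0063,0,0,0,-1]]

```text
time_s: 1.9
ee_pos: [0.4658, -0.1476, 0.2697]
eef_rot: [3.141, 0.0, 1.401]
force: [-0.5, -0.2, 0.1]
grip_width: 0.0941
grip_force: 0.0
```

```bash
python3 - <<'E'
from h import *
from go import go
o=ctrl.get_obs(); p,d,i=snap("wrist"); cv2.imwrite("pics/w1.png",p)
T=np.linalg.inv(i['world_to_cam']); print(o['ee_pos'],o['eef_rot'],T[:3,3],T[:3,2])
P=pts(d,i); hsv=cv2.cvtColor(p,cv2.COLOR_BGR2HSV)
m=(d>0)&(abs(P[...,2]-.158)<.006)&(np.hypot(P[...,0]-.466,P[...,1]+.151)<.05)
print(m.sum(),np.median(P[m][:,2]),cv2.minEnclosingCircle(P[m][:,:2].astype(np.float32)),P[m].mean(0))
print(go(.466,-.151,.27,1.4))
E
```

```text
[ 0.46584699 -0.14758774  0.26969741] [3.14134913e+00 1.81739851e-05 1.40113771e+00] [ 0.47715419 -0.08009534  0.4289507 ] [-0.03986242 -0.23222472 -0.97184498]
3628 0.15687762631350735 ((0.46489208936691284, -0.1497463881969452), 0.028263729065656662) [ 0.46482616 -0.14899971  0.15684546]
[-3.261e+00  6.593e-01 -2.808e-01  3.000e-04  0.000e+00  1.200e-03]
```

View pics/w1.png

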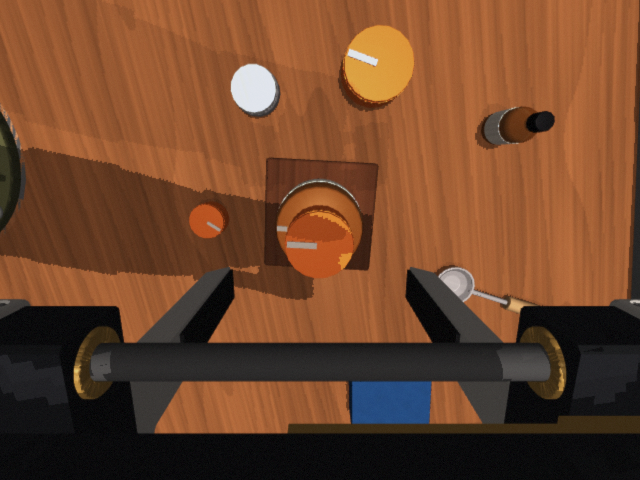

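The wrist view shows the cap at (320,245), centred between the fingers (mid column 320). All the views put the cap at about (0.4655, -0.150) with its top at z ≈ 0.1575, which agrees with the 0.158 expected. The bar points along jar -x, so the cap is locked.

```bash
python3 go.py 0.4655 -0.150 0.145 1.4
```

```text
[-2.3535, -0.0459, 124.7189, 0.0003, 0.0, 0.0012]
```

To row units: 124.5 mm / 800 = 0.1556, 118 mm / 800 = 0.1475.

Emit:
arm_command:
  plan:
    - [[-0.003,0,0.0375,0,0,0,-1],[-0.003,0,0.075,0,0,0,-1],[-0.003,0,0.1063,0,0,0,-1],[-0.003,0,0.1313,0,0,0,-1],[-0.003,0,0.1475,0,0,0,-1],[-0.003,0,0.1556,0,0,0,-1],[-0.003,0,0.1556,0,0,0,-1],[-0.003,0,0.1556,0,0,0,-1]]

```text
time_s: 2.75
ee_pos: [0.4659, -0.151, 0.1458]
eef_rot: [3.14, 0.0, 1.4]
force: [-0.4, -0.7, 0.0]
grip_width: 0.0941
grip_force: 0.0
```

Emit:
arm_command:
  plan:
    - [[0,0,0,0,0,0,0.0],[0,0,0,0,0,0,0.15],[0,0,0,0,0,0,0.3],[0,0,0,0,0,0,0.3],[0,0,0,0,0,0,0.3]]
  squeeze: 5

```text
time_s: 3.25
ee_pos: [0.4655, -0.151, 0.1451]
eef_rot: [-3.141, 0.0, 1.4]
force: [-8.4, 0.9, 1.0]
grip_width: 0.0577
grip_force: 4.1
```

Emit:
arm_command:
  plan:
    - [[0,0,0,0,0,0,0.4],[0,0,0,0,0,0,0.4],[0,0,0,0,0,0,0.4]]

```text
time_s: 3.55
ee_pos: [0.4654, -0.1509, 0.145]
eef_rot: [-3.141, -0.0, 1.4]
force: [-3.3, -0.1, 2.7]
grip_width: 0.0562
grip_force: 5.0
```

To row units: -0.5 mm / 800 = -0.0006, -0.3 mm / 800 = -0.0004.

Emit:
arm_command:
  plan:
    - [[0,-0.0004,0,0,0,0,0.6],[0,-0.0006,0,0,0,0,0.8],[0,-0.0006,0,0,0,0,1],[0,-0.0006,0,0,0,0,1],[0,-0.0006,0,0,0,0,1],[0,-0.0006,0,0,0,0,1]]
  squeeze: 60

```text
time_s: 4.15
ee_pos: [0.4654, -0.1509, 0.1451]
eef_rot: [3.141, 0.0, 1.4]
force: [5.5, 0.0, -2.5]
grip_width: 0.0554
grip_force: 60.0
```

To row units: 0.4 mm / 800 = 0.0005, 0.3 mm / 800 = 0.0004.

Emit:
arm_command:
  plan:
    - [[0,0.0004,0.0003,0,0,0,1],[0,0.0004,0.0005,0,0,0,1],[0,0.0004,0.0005,0,0,0,1]]

```text
time_s: 4.45
ee_pos: [0.4654, -0.1509, 0.145]
eef_rot: [3.141, 0.0, 1.4]
force: [0.1, -0.6, 3.9]
grip_width: 0.0556
grip_force: 60.0
```

To row units: 2 mm / 800 = 0.0025, 1.6 mm / 800 = 0.002.

Emit:
arm_command:
  plan:
    - [[0,0,0.0005,0,0,0,1],[0,0,0.001,0,0,0,1],[0,0,0.0015,0,0,0,1],[0,0,0.002,0,0,0,1],[0,0,0.0025,0,0,0,1],[0,0,0.0025,0,0,0,1]]

```text
time_s: 5.05
ee_pos: [0.4654, -0.1509, 0.1433]
eef_rot: [3.141, 0.0, 1.4]
force: [-1.7, 0.3, 8.7]
grip_width: 0.0556
grip_force: 60.0
```

Pressing in on the spring. Continuing in 0.4 mm rows, kept short so I catch the stop.

To row units: 1 mm / 800 = 0.0013, 0.8 mm / 800 = 0.001.

Emit:
arm_command:
  plan:
    - [[0,0,0.0005,0,0,0,1],[0,0,0.001,0,0,0,1],[0,0,0.0013,0,0,0,1],[0,0,0.0013,0,0,0,1]]

```text
time_s: 5.45
ee_pos: [0.4654, -0.151, 0.1423]
eef_rot: [3.141, 0.0, 1.4]
force: [-2.0, 1.2, 9.5]
grip_width: 0.0554
grip_force: 60.0
```

To row units: 1 mm / 800 = 0.0013, 0.8 mm / 800 = 0.001.

Emit:
arm_command:
  plan:
    - [[0,0,0.0005,0,0,0,1],[0,0,0.001,0,0,0,1],[0,0,0.0013,0,0,0,1],[0,0,0.0013,0,0,0,1]]

```text
time_s: 5.85
ee_pos: [0.4654, -0.1509, 0.1413]
eef_rot: [3.141, 0.0, 1.4]
force: [-2.4, 0.3, 9.9]
grip_width: 0.0553
grip_force: 60.0
```

To row units: 0.8 mm / 800 = 0.001, 0.4 mm / 800 = 0.0005.

Emit:
arm_command:
  plan:
    - [[0,0,0.0005,0,0,0,1],[0,0,0.001,0,0,0,1],[0,0,0.001,0,0,0,1]]

```text
time_s: 6.15
ee_pos: [0.4654, -0.1509, 0.1406]
eef_rot: [3.141, 0.0, 1.4]
force: [-2.0, 0.9, 10.0]
grip_width: 0.0556
grip_force: 60.0
```

To row units: 0.8 mm / 800 = 0.001, 0.4 mm / 800 = 0.0005.

Emit:
arm_command:
  plan:
    - [[0,0,0.0005,0,0,0,1],[0,0,0.001,0,0,0,1],[0,0,0.001,0,0,0,1]]

```text
time_s: 6.45
ee_pos: [0.4654, -0.1509, 0.1397]
eef_rot: [3.141, 0.0, 1.4]
force: [-1.5, 0.8, 10.8]
grip_width: 0.0553
grip_force: 60.0
```

To row units: 0.8 mm / 800 = 0.001, 0.4 mm / 800 = 0.0005.

Emit:
arm_command:
  plan:
    - [[0,0,0.0005,0,0,0,1],[0,0,0.001,0,0,0,1],[0,0,0.001,0,0,0,1]]

```text
time_s: 6.75
ee_pos: [0.4654, -0.151, 0.139]
eef_rot: [3.141, 0.0, 1.4]
force: [-2.6, 1.4, 10.8]
grip_width: 0.0556
grip_force: 60.0
```

To row units: 0.8 mm / 800 = 0.001, 0.4 mm / 800 = 0.0005.

Emit:
arm_command:
  plan:
    - [[0,0,0.0005,0,0,0,1],[0,0,0.001,0,0,0,1],[0,0,0.001,0,0,0,1]]

```text
time_s: 7.05
ee_pos: [0.4654, -0.151, 0.1382]
eef_rot: [3.141, 0.0, 1.4]
force: [-2.8, 0.4, 10.4]
grip_width: 0.0555
grip_force: 60.0
```

To row units: 0.8 mm / 800 = 0.001, 0.4 mm / 800 = 0.0005.

Emit:
arm_command:
  plan:
    - [[0,0,0.0005,0,0,0,1],[0,0,0.001,0,0,0,1],[0,0,0.001,0,0,0,1]]

```text
time_s: 7.35
ee_pos: [0.4654, -0.1509, 0.1374]
eef_rot: [3.141, 0.0, 1.4]
force: [-3.8, 1.3, 11.0]
grip_width: 0.0556
grip_force: 60.0
```

To row units: 0.8 mm / 800 = 0.001, -0.15 mm / 800 = -0.0002.

Emit:
arm_command:
  plan:
    - [[0,-0.0002,0.0005,0,0,0,1],[0,-0.0002,0.001,0,0,0,1],[0,-0.0002,0.001,0,0,0,1]]

```text
time_s: 7.65
ee_pos: [0.4654, -0.151, 0.1367]
eef_rot: [3.141, 0.0, 1.4]
force: [-2.0, 1.2, 11.6]
grip_width: 0.0555
grip_force: 60.0
```

To row units: 0.8 mm / 800 = 0.001, 0.4 mm / 800 = 0.0005.

Emit:
arm_command:
  plan:
    - [[0,0,0.0005,0,0,0,1],[0,0,0.001,0,0,0,1],[0,0,0.001,0,0,0,1]]

```text
time_s: 7.95
ee_pos: [0.4654, -0.1509, 0.1359]
eef_rot: [3.141, 0.0, 1.4]
force: [-2.4, 1.0, 12.3]
grip_width: 0.0553
grip_force: 60.0
```

To row units: 0.8 mm / 800 = 0.001, 0.4 mm / 800 = 0.0005.

Emit:
arm_command:
  plan:
    - [[0,0,0.0005,0,0,0,1],[0,0,0.001,0,0,0,1],[0,0,0.001,0,0,0,1]]

```text
time_s: 8.25
ee_pos: [0.4654, -0.151, 0.1352]
eef_rot: [3.141, 0.0, 1.4]
force: [-2.3, 1.8, 11.6]
grip_width: 0.0553
grip_force: 60.0
```

To row units: 0.8 mm / 800 = 0.001, 0.4 mm / 800 = 0.0005.

Emit:
arm_command:
  plan:
    - [[0,0,0.0005,0,0,0,1],[0,0,0.001,0,0,0,1],[0,0,0.001,0,0,0,1]]

```text
time_s: 8.55
ee_pos: [0.4654, -0.151, 0.1344]
eef_rot: [3.141, 0.0, 1.4]
force: [-3.5, 1.2, 13.0]
grip_width: 0.0554
grip_force: 60.0
```

To row units: 0.7 mm / 800 = 0.0009, 0.4 mm / 800 = 0.0005.

Emit:
arm_command:
  plan:
    - [[0,-0.0001,0.0005,0,0,0,1],[0,-0.0001,0.0009,0,0,0,1],[0,-0.0001,0.0009,0,0,0,1]]

```text
time_s: 8.85
ee_pos: [0.4654, -0.151, 0.134]
eef_rot: [3.14, 0.0, 1.4]
force: [-3.9, 1.6, 14.4]
grip_width: 0.0556
grip_force: 60.0
```

To row units: 0.2 mm / 800 = 0.0003, -0.1 mm / 800 = -0.0001.

Emit:
arm_command:
  plan:
    - [[0,-0.0001,0.0003,0,0,0,1],[0,-0.0001,0.0003,0,0,0,1],[0,-0.0001,0.0003,0,0,0,1]]

```text
time_s: 9.15
ee_pos: [0.4654, -0.151, 0.1339]
eef_rot: [3.14, 0.0, 1.4]
force: [-3.6, 2.7, 16.3]
grip_width: 0.0555
grip_force: 60.0
```

The force rose sharply to 16 N at about 11 mm, so the cap is on its stop. Starting the turn carefully.

To row units: 0.1 mm / 800 = 0.0001, -0.1 rad / 1.5708 = -0.0637.

Emit:
arm_command:
  plan:
    - [[0,0,0.0001,0,0,0,1],[0,0,0.0001,0,0,-0.0191,1],[0,0,0.0001,0,0,-0.0382,1],[0,0,0.0001,0,0,-0.0637,1],[0,0,0.0001,0,0,-0.0637,1]]

```text
time_s: 9.65
ee_pos: [0.4658, -0.1511, 0.134]
eef_rot: [3.139, 0.001, 1.501]
force: [-0.7, 1.0, 15.4]
grip_width: 0.0558
grip_force: 60.0
```

```bash
python3 -c "
from h import *
o=ctrl.get_obs();print(o['eef_rot'],o['force'],o['moment'],o['ee_pos'])"
```

```text
[3.13900018e+00 6.46011227e-04 1.50118055e+00] [-0.65947274  1.04273261 15.37046149] [0.25889998 0.27921143 0.02034158] [ 0.46577857 -0.1510553   0.13395617]
```

To row units: 0.1 mm / 800 = 0.0001, -0.2 rad / 1.5708 = -0.1273.

Emit:
arm_command:
  plan:
    - [[0,0,0.0001,0,0,-0.0255,1],[0,0,0.0001,0,0,-0.0509,1],[0,0,0.0001,0,0,-0.0764,1],[0,0,0.0001,0,0,-0.1019,1],[0,0,0.0001,0,0,-0.1273,1],[0,0,0.0001,0,0,-0.1273,1]]

```text
time_s: 10.25
ee_pos: [0.4659, -0.151, 0.134]
eef_rot: [3.139, 0.001, 1.701]
force: [0.8, 2.2, 15.1]
grip_width: 0.0556
grip_force: 60.0
```

```bash
python3 -c "
from h import *
o=ctrl.get_obs();print(o['eef_rot'],o['force'],o['moment'],o['ee_pos'])"
```

```text
[3.13892328e+00 1.26372331e-03 1.70125454e+00] [ 0.82475911  2.24178072 15.05411876] [0.31065091 0.19643149 0.03585978] [ 0.46587634 -0.15104349  0.1339548 ]
```

Turning freely, with almost no resisting moment. Continuing with slightly more press.

To row units: 0.15 mm / 800 = 0.0002, 0.1 mm / 800 = 0.0001, -0.3 rad / 1.5708 = -0.191.

Emit:
arm_command:
  plan:
    - [[0,0,0.0001,0,0,-0.0318,1],[0,0,0.0002,0,0,-0.0637,1],[0,0,0.0002,0,0,-0.0955,1],[0,0,0.0002,0,0,-0.1273,1],[0,0,0.0002,0,0,-0.1592,1],[0,0,0.0002,0,0,-0.191,1],[0,0,0.0002,0,0,-0.191,1]]

```text
time_s: 10.95
ee_pos: [0.466, -0.1512, 0.1339]
eef_rot: [3.139, 0.002, 2.002]
force: [0.3, 0.2, 15.7]
grip_width: 0.0556
grip_force: 60.0
```

```bash
python3 -c "
from h import *
o=ctrl.get_obs();print(o['eef_rot'],o['force'],o['moment'],o['ee_pos'])
p,d,i=snap('wrist');cv2.imwrite('pics/w2.png',p[120:360,200:440])"
```

```text
[3.13922152e+00 2.44959163e-03 2.00163066e+00] [ 0.26738051  0.21989538 15.69076709] [0.01449518 0.17231288 0.02397729] [ 0.46598893 -0.15118985  0.13392375]
```

View pics/w2.png

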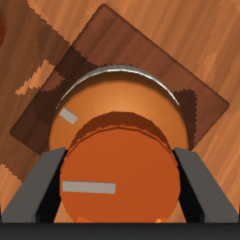

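The crop shows the bar still level in the tool frame while the white mark has rotated, so the cap is turning with the gripper (about 34° so far). Now the remaining 0.44 rad.

To row units: 0.1 mm / 800 = 0.0001, 0.05 mm / 800 = 0.0001, -0.44 rad / 1.5708 = -0.2801.

Emit:
arm_command:
  plan:
    - [[0,0,0.0001,0,0,-0.0382,1],[0,0,0.0001,0,0,-0.0764,1],[0,0,0.0001,0,0,-0.1146,1],[0,0,0.0001,0,0,-0.1528,1],[0,0,0.0001,0,0,-0.191,1],[0,0,0.0001,0,0,-0.2292,1],[0,0,0.0001,0,0,-0.2546,1],[0,0,0.0001,0,0,-0.2801,1],[0,0,0.0001,0,0,-0.2801,1],[0,0,0.0001,0,0,-0.2801,1]]

```text
time_s: 12.0
ee_pos: [0.466, -0.1513, 0.1339]
eef_rot: [3.141, 0.003, 2.44]
force: [1.2, 1.2, 16.9]
grip_width: 0.0556
grip_force: 60.0
```

```bash
python3 -c "
from h import *
o=ctrl.get_obs();print(o['eef_rot'],o['force'],o['moment'],o['ee_pos'])
p,d,i=snap('wrist');cv2.imwrite('pics/w3.png',p[120:360,200:440])"
```

```text
[3.14050359 0.00346159 2.43996496] [ 1.17086974  1.20830809 16.94296992] [0.02718327 0.05916004 0.08495335] [ 0.46603591 -0.15125644  0.13389066]
```

View pics/w3.png

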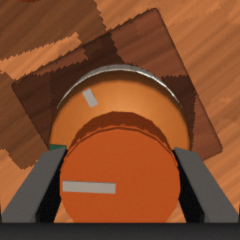

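The cap has turned 59.6° and its bar points toward the green mark, partly hidden by the left finger. Lifting slowly while checking force.

To row units: -11.5 mm / 800 = -0.0144, -11 mm / 800 = -0.0138.

Emit:
arm_command:
  plan:
    - [[0,0,-0.0013,0,0,0,1],[0,0,-0.0038,0,0,0,1],[0,0,-0.0063,0,0,0,1],[0,0,-0.0088,0,0,0,1],[0,0,-0.0113,0,0,0,1],[0,0,-0.0138,0,0,0,1],[0,0,-0.0144,0,0,0,1],[0,0,-0.0144,0,0,0,1]]

```text
time_s: 12.85
ee_pos: [0.466, -0.1512, 0.1448]
eef_rot: [3.141, 0.003, 2.44]
force: [4.0, -1.2, 8.4]
grip_width: 0.0554
grip_force: 60.0
```

To row units: -1.5 mm / 800 = -0.0019, -1 mm / 800 = -0.0013.

Emit:
arm_command:
  plan:
    - [[0,0,-0.0006,0,0,0,1],[0,0,-0.0013,0,0,0,1],[0,0,-0.0019,0,0,0,1],[0,0,-0.0019,0,0,0,1]]

```text
time_s: 13.25
ee_pos: [0.4659, -0.1512, 0.1462]
eef_rot: [3.141, 0.003, 2.44]
force: [4.4, -0.4, 7.8]
grip_width: 0.0555
grip_force: 60.0
```

To row units: -3 mm / 800 = -0.0038, -0.15 mm / 800 = -0.0002.

Emit:
arm_command:
  plan:
    - [[-0.0002,0.0002,-0.0006,0,0,0,1],[-0.0002,0.0002,-0.0013,0,0,0,1],[-0.0002,0.0002,-0.0025,0,0,0,1],[-0.0002,0.0002,-0.0038,0,0,0,1],[-0.0002,0.0002,-0.0038,0,0,0,1]]

```text
time_s: 13.75
ee_pos: [0.465, -0.1508, 0.1479]
eef_rot: [-3.141, -0.001, 2.44]
force: [0.2, 0.5, -0.7]
grip_width: 0.0557
grip_force: 60.0
```

Now free, with only the cap's weight showing. Lifting clear.

To row units: -95 mm / 800 = -0.1188, -75 mm / 800 = -0.0938.

Emit:
arm_command:
  plan:
    - [[0,0,-0.0038,0,0,0,1],[0,0,-0.01,0,0,0,1],[0,0,-0.0188,0,0,0,1],[0,0,-0.0375,0,0,0,1],[0,0,-0.0625,0,0,0,1],[0,0,-0.0938,0,0,0,1],[0,0,-0.1188,0,0,0,1],[0,0,-0.1188,0,0,0,1],[0,0,-0.1188,0,0,0,1]]

```text
time_s: 14.65
ee_pos: [0.4651, -0.1508, 0.2429]
eef_rot: [3.142, 0.0, 2.44]
force: [-0.1, 0.1, -1.1]
grip_width: 0.0556
grip_force: 60.0
```

```bash
python3 go.py 0.48 0.15 0.24 2.44
```

```text
[182.8329, 239.3454, 2.8261, 0.0, 0.0002, -0.0002]
```

To row units: 239 mm / 800 = 0.2988, 182 mm / 800 = 0.2275.

Emit:
arm_command:
  plan:
    - [[0.0125,0.0163,0,0,0,0,1],[0.0375,0.0488,0,0,0,0,1],[0.0688,0.09,0,0,0,0,1],[0.1,0.1313,0,0,0,0,1],[0.1313,0.1713,0,0,0,0,1],[0.1625,0.2125,0,0,0,0,1],[0.1938,0.2538,0,0,0,0,1],[0.2163,0.2825,0,0,0,0,1],[0.2275,0.2975,0,0,0,0,1],[0.2288,0.2988,0.0038,0,0,0,1],[0.2288,0.2988,0.0038,0,0,0,1],[0.2288,0.2988,0.0038,0,0,0,1]]

```text
time_s: 15.85
ee_pos: [0.4798, 0.1486, 0.2398]
eef_rot: [-3.141, -0.0, 2.439]
force: [-0.4, 0.4, -0.3]
grip_width: 0.0554
grip_force: 60.0
```

```bash
python3 - <<'E'
from h import *
o=ctrl.get_obs(); print(o['ee_pos'],o['grip_force'],o['grip_width'])
p,d,i=snap("wrist"); cv2.imwrite("pics/w4.png",p)
P=pts(d,i); hsv=cv2.cvtColor(p,cv2.COLOR_BGR2HSV)
ok=(d>0)&(np.hypot(P[...,0]-.511,P[...,1]-.19)<.07)&(P[...,2]<.03)
m=(ok&(hsv[...,2]<60)&(P[...,2]>.004)).astype(np.uint8)
n_,l,s,ce=cv2.connectedComponentsWithStats(m); k=1+np.argmax(s[1:,4]); m=l==k
v,u=np.nonzero(m); z=np.median(P[m][:,2]); q=onplane(np.c_[u,v],i,z)
print("coaster z",z,s[k],cv2.minEnclosingCircle(q[:,:2].astype(np.float32)),q.mean(0),cv2.fitEllipse(q[:,:2][cv2.convexHull(q[:,:2].astype(np.float32),returnPoints=False).ravel()].astype(np.float32)))
# held cap: orange
c=(hsv[...,0]<25)&(hsv[...,1]>150)&(d>0)&(P[...,2]>.18); print("cap",c.sum(),P[c].mean(0), np.percentile(P[c][:,2],[5,50,95]))
E
```

```text
[0.4797893  0.14859597 0.23975544] 59.99843515455723 0.055355307354706625
coaster z 0.006857089468809058 [ 319  162   96   95 6670] ((0.5089910626411438, 0.19419848918914795), 0.05435917526483536) [0.50691169 0.19786489 0.00685709] ((0.5087786912918091, 0.19439531862735748), (0.10718357563018799, 0.10820674151182175), 134.9216766357422)
cap 17322 [0.47332595 0.16118397 0.28461019] [0.23960235 0.25206023 0.34485752]
```

View pics/w4.png

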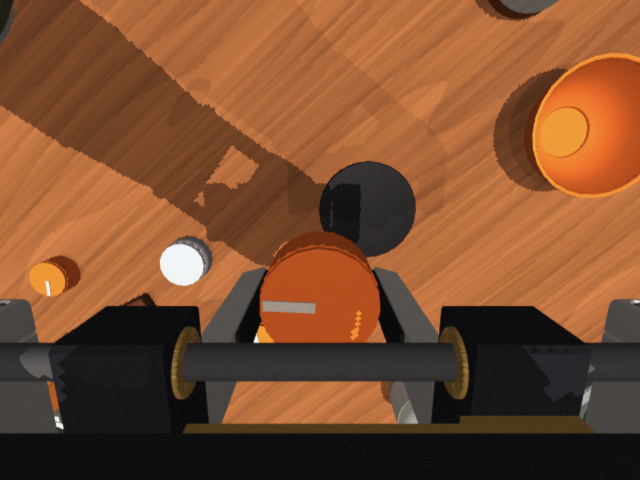

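The wrist view shows the cap held upright at (320,300) and the coaster at (367,209), clear of everything. The top and wrist estimates give the coaster as about (0.510, 0.194), z ≈ 0.008. The cap top is at 0.252, so the cap hasn't slipped.

```bash
python3 go.py 0.510 0.193 0.040 2.44
```

```text
[5.7211, 53.378, 199.9712, -0.0002, 0.0, -0.0017]
```

To row units: 200 mm / 800 = 0.25, 199 mm / 800 = 0.2488.

Emit:
arm_command:
  plan:
    - [[0.0038,0.0313,0,0,0,0,1],[0.0071,0.0625,0.025,0,0,0,1],[0.0071,0.0668,0.0625,0,0,0,1],[0.0071,0.0668,0.1063,0,0,0,1],[0.0071,0.0668,0.15,0,0,0,1],[0.0071,0.0668,0.1875,0,0,0,1],[0.0071,0.0668,0.2163,0,0,0,1],[0.0071,0.0668,0.235,0,0,0,1],[0.0071,0.0668,0.245,0,0,0,1],[0.0071,0.0668,0.2488,0,0,0,1],[0.0071,0.0668,0.25,0,0,0,1],[0.0071,0.0668,0.25,0,0,0,1]]

```text
time_s: 17.1
ee_pos: [0.5103, 0.1942, 0.0408]
eef_rot: [3.141, 0.001, 2.44]
force: [0.1, 0.7, -1.2]
grip_width: 0.0553
grip_force: 60.0
```

To row units: 8 mm / 800 = 0.01, 7.5 mm / 800 = 0.0094.

Emit:
arm_command:
  plan:
    - [[0,0,0.0025,0,0,0,1],[0,0,0.005,0,0,0,1],[0,0,0.0075,0,0,0,1],[0,0,0.0094,0,0,0,1],[0,0,0.01,0,0,0,1],[0,0,0.01,0,0,0,1]]

```text
time_s: 17.7
ee_pos: [0.5098, 0.1943, 0.032]
eef_rot: [-3.141, -0.0, 2.44]
force: [0.5, -1.5, 0.1]
grip_width: 0.0555
grip_force: 60.0
```

To row units: 1.5 mm / 800 = 0.0019, 1 mm / 800 = 0.0013.

Emit:
arm_command:
  plan:
    - [[0,0,0.0006,0,0,0,1],[0,0,0.0013,0,0,0,1],[0,0,0.0019,0,0,0,1],[0,0,0.0019,0,0,0,1]]

```text
time_s: 18.1
ee_pos: [0.5099, 0.1942, 0.0305]
eef_rot: [-3.142, -0.0, 2.44]
force: [0.0, -0.3, 0.3]
grip_width: 0.0553
grip_force: 60.0
```

To row units: 0.7 mm / 800 = 0.0009, 0.4 mm / 800 = 0.0005.

Emit:
arm_command:
  plan:
    - [[0,0,0.0005,0,0,0,1],[0,0,0.0009,0,0,0,1],[0,0,0.0009,0,0,0,1]]

```text
time_s: 18.4
ee_pos: [0.5099, 0.1943, 0.03]
eef_rot: [-3.142, 0.0, 2.44]
force: [-2.1, -1.5, 2.5]
grip_width: 0.0557
grip_force: 60.0
```

To row units: 0.3 mm / 800 = 0.0004, 0.2 mm / 800 = 0.0003.

Emit:
arm_command:
  plan:
    - [[0,0,0.0003,0,0,0,1],[0,0,0.0004,0,0,0,1],[0,0,0.0004,0,0,0,1]]

```text
time_s: 18.7
ee_pos: [0.5099, 0.1943, 0.03]
eef_rot: [3.142, 0.0, 2.44]
force: [-3.1, -0.5, 7.2]
grip_width: 0.0554
grip_force: 60.0
```

The cap is on the coaster. Releasing gently, then backing off straight up.

To row units: -0.3 mm / 800 = -0.0004.

Emit:
arm_command:
  plan:
    - [[0,0,-0.0004,0,0,0,1],[0,0,-0.0004,0,0,0,1],[0,0,-0.0004,0,0,0,0.3],[0,0,-0.0004,0,0,0,0.1],[0,0,-0.0004,0,0,0,-0.2],[0,0,-0.0004,0,0,0,-0.6],[0,0,-0.0004,0,0,0,-1],[0,0,-0.0004,0,0,0,-1],[0,0,-0.0004,0,0,0,-1],[0,0,-0.0004,0,0,0,-1]]

```text
time_s: 19.7
ee_pos: [0.5099, 0.1943, 0.0298]
eef_rot: [3.142, 0.0, 2.44]
force: [-0.3, -0.2, 0.6]
grip_width: 0.0918
grip_force: 0.0
```

Emit:
arm_command:
  plan:
    - [[0,0,-0.0063,0,0,0,-1],[0,0,-0.0188,0,0,0,-1],[0,0,-0.0438,0,0,0,-1],[0,0,-0.0813,0,0,0,-1],[0,0,-0.125,0,0,0,-1],[0,0,-0.1625,0,0,0,-1],[0,0,-0.1875,0,0,0,-1],[0,0,-0.1875,0,0,0,-1],[0,0,-0.1875,0,0,0,-1]]

```text
time_s: 20.6
ee_pos: [0.5097, 0.1942, 0.1798]
eef_rot: [3.141, 0.0, 2.44]
force: [0.8, -0.2, 0.1]
grip_width: 0.0939
grip_force: 0.0
```

```bash
python3 - <<'E'
from h import *
p,d,i=snap("wrist"); cv2.imwrite("pics/w5.png",p); P=pts(d,i)
m=(d>0)&(np.hypot(P[...,0]-.51,P[...,1]-.194)<.06)&(abs(P[...,2]-.043)<.006)
print(np.median(P[m][:,2]),P[m].mean(0),cv2.minEnclosingCircle(P[m][:,:2].astype(np.float32)))
A=np.c_[P[m][:,:2],np.ones(m.sum())]; print("slope",np.linalg.lstsq(A,P[m][:,2],rcond=None)[0][:2])
E
```

```text
0.041822319574600975 [0.50876943 0.19557462 0.04176935] ((0.5094077587127686, 0.19524231553077698), 0.02825123444199562)
slope [ 0.00302288 -0.00474119]
```

View pics/w5.png

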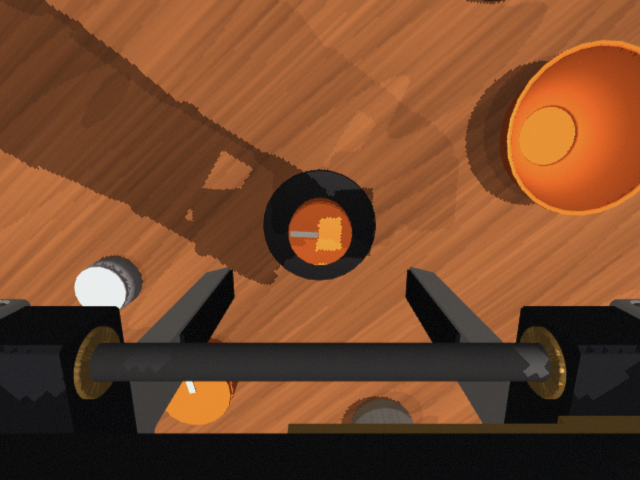

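The cap stands upright and level at (320,232), centred on the coaster at (320,225). The gripper is open and clear. Handing in.

```bash
python3 -c "
from station import ctrl
print(ctrl.hand_in())"
```

```text
the job is handed in; nothing more can be done
None
```

I opened the jar and set the cap upright, level and centred on the black coaster, then let go and handed in at about 21 s; `hand_in()` returned no verdict, so I can't say whether it was judged a pass.

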